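Feed the jar analyser from the flow rack

TASK

Take the front jar from the lane of large jars, letting the two behind it roll down to the stop, and lay it on its side, centred in the V cradle of the analyser's carriage; set it down, do not drop it. Then push the carriage fully home into the analyser and leave it, with all other jars still in their lanes and the other things on the bench left alone.

Things in the scene. Friction and masses are not known exactly. Their poses are not given: they have to be found in the camera images.
- large_jar1_center (a point): centre of the FRONT large jar: white sample jar with ribbed grey cap, a cylinder 56 diameter x 62 long, 110 to 230 g, lying on its side; this point is its centre and its y axis runs along the jar, from its plain base to its cap (the jar turns about y as it rolls). It rests on the lane's stop, 25 mm free beside its two flat ends: grip across these from above
- large_jar2_center (a point): centre of the second large jar, same size, touching the first from behind; lying on its side; this point is its centre and its y axis runs along the jar, from its plain base to its cap (the jar turns about y as it rolls)
- large_jar3_center (a point): centre of the third (last) large jar, same size; lying on its side; this point is its centre and its y axis runs along the jar, from its plain base to its cap (the jar turns about y as it rolls)
- large_lane_front (a point): where a large jar's centre lies when it rests on the front stop of the large lane (77 above the table). Its x axis points level up-lane, away from the stop; y along the lying jar; z up
- large_lane: the fixed roller lane of the large jars, 250 long, 67 wide inside; origin on the table under the stop, x axis up-lane. The floor, 45 above the table at the stop, rises 0.14 rad towards +x, so jars roll to the stop by themselves. The stop plate rises 17 above the floor. Side cheeks (4 thick) rise 7 above the floor beside the front jar, 26 from 90 behind the stop on
- carriage (a joint): travel of the analyser's sample carriage in m: 0 fully out, 0.15 fully home against its stop; slides along +y of cradle; 1.5 N friction, stays where left. It starts between 0 and 0.03
- cradle (a point): where the jar's centre lies when centred in the carriage's black V cradle (60 above the table); moves with the carriage. y axis: push-home direction; the jar lies along the x axis. V: two 45 degree faces, open at both ends, 40 long in x (jar ends overhang 11), upper edges 50 above the table, 30 either side in y. Carriage plate below: 76 wide, top at 20
- analyser: the fixed white analyser; origin on the table below the middle of its clear hood's mouth, axes as cradle. Hood 132 wide (x), 125 high, reaching 145 in (+y); behind it the white case, 250 wide, rises to 270. The cradle lies 85 outside the mouth (-y) at joint 0, 65 inside when home
- push_tab (a point): point in the upright grey tab at the carriage's outer end, at half its width and thickness, 85 above the table, 15 below the tab's top edge; tab 76 wide in x, 10 thick in y; axes as cradle, 125 from the cradle on the -y side. When home it is 60 outside the hood's mouth. Push it in +y
- small_jar1_center (a point): centre of small jar 1 (1 is frontmost), 42 diameter x 44 long, in the narrower lane; leave it there
- small_jar2_center (a point): centre of small jar 2 (1 is frontmost), 42 diameter x 44 long, in the narrower lane; leave it there
- small_jar3_center (a point): centre of small jar 3 (1 is frontmost), 42 diameter x 44 long, in the narrower lane; leave it there
- reagent_a: capped clear bottle, 64 dia x 150 high, standing; origin at the centre of its underside; a bystander
- reagent_b: amber jar, 60 dia x 130 high, standing; origin at the centre of its underside; a bystander
- beaker: glass beaker, 70 dia x 90 high, standing; origin at the centre of its underside; a bystander
- wash_bottle: white bottle, 60 dia x 140 high, standing; origin at the centre of its underside; a bystander
- spatula: spatula 160 long, lying flat; a bystander
- dish: shallow clear dish, 80 dia x 18 high; origin at the centre of its underside; a bystander

How it is judged:
By the outcome, as a careful person would: the job done as asked, in the order asked, and still so for the second after the job is handed in, with the robot touching nothing.
It also fails if it takes over 58 s, if anything falls off the work surface, if the arm or the gripper's body presses on something with over 40 N, if the wrist force passes 120 N, or if a joint passes its speed limit or range.

ROBOT

A 7-joint arm with a two-finger parallel gripper is mounted at the origin on the work surface. World frame = base frame: x ahead of the robot, y to its left, z up, the work surface at z = 0. Lengths are in m, angles in rad, forces in N, time in s.
With the tool pointing down it reaches from about 0.425 to 0.925 m from the base axis. Payload 6.8 kg.
Tool frame: the origin (TCP) lies midway between the tips of the shut fingers; the grasp point (between the pads) lies 19 mm behind it; x points along the fingers, y is the direction in which the jaws open and shut, and the axes are right-handed (so a half turn about x gives the same grasp; the last joint's range is limited). The gripper opens to 85 mm and grips with 20 to 120 N. Pads are 22 mm wide; open, the fingers measure 114 mm over their backs; the gripper's body (76 mm by 85 mm) begins 54 mm behind the grasp point. The pads swing forward as they close: fully open they stand 13 mm farther back than shut.
Start: joints at [1.189, 0.477, 0.022, 1.555, -0.011, 1.109, -0.083], TCP at [0.183, -0.65, 0.231] pointing down, gripper open.
Joint ranges: [-2.96, 2.96], [-0.34, 2.1], [-1.41, 1.46], [0.24, 2.44], [-1.37, 4.51], [0.17, 1.92], [-2.96, 2.96]. Speed limits (rad/s): [2.39, 2.39, 3.14, 3.14, 3.14, 3.14, 3.14].

INTERFACE

Orientations are given as a rotation vector (axis times angle).
In Python, from bench import r, viewer, nets gives the robot as it stands.
- The arm moves only by the shell command python3 -m pendant 'ROWS' [FORCE]. ROWS is JSON, one flat list of numbers, 5 for each row, row after row: the finger opening in mm, from 0 to 85.4, then the shift along the tool's x, y, z in mm, then the turn about the tool's x in rad. A call has 1 to 20 rows; each row shifts and turns the commanded pose from where the row before left it, along the tool's axes as they then stand; what a row does not reach is not made up. A row lasts 1/8 s, in which the tool goes at most 62.5 mm and 10.7 degrees, less where a joint would pass 70% of its speed; a pose out of reach is approached as far as the arm can. A call with a gripper value outside its range is refused whole. The fingers move at their own pace and stop on an object; FORCE is the grip in N (left out, the last holds). Time passes only in rows, so rows that do not move let the fingers close. It gives the time, the measured TCP pose, the force and the opening at its end, in the units of the state.
- r.get_obs(): the state, without advancing time (a new reading comes with each control period).
- viewer.grab_frame(name): name is "side" or "top" or "wrist"; returns (picture, depth): 384x512x3 uint8, red, green, blue; 384x512 float32, m along the optical axis (not along the pixel's ray), 0 where there is no reading.
- viewer.calibration(name): a dict with "mtx" (3x3 intrinsics, pixels), "world_to_cam" (4x4, takes a point from world to camera coordinates). Camera axes: x right, y up, looking along -z (the intrinsics and any distortion apply to the point x, -y, -z); pixel columns grow to the right and rows downward; lengths in m; the calibration is good to about 2 mm. A picture is of the moment at which its call begins: read the wrist's pose just before it. calibration takes no time and is no camera call; for the wrist camera it gives the pose at the moment of the call.
- r.hand_in(): hands the job in, once; it reports no verdict.
Trained networks look in the newest picture that a camera, given by its name, has taken for a name from the list of things; names that differ only in an ending like _2 or _b are one class to them, and where a whole thing is asked for, a point or a joint stands for the part that bears it (a point fixed in the world has none). Each returns a list of dicts, best first, with "score" (0 to 1); they miss things now and then, are a little off and sometimes report something else, mostly with a low value. They report only what shows in the picture. A call takes as long as a camera call.
- nets.look_for(name, camera): "location" ([x, y, z] in m, in world coordinates, good to about 4 mm: the middle of the surface that is visible of it).
- nets.silhouettes(name, camera): "mask" (384x512 bool, what is visible of it).
The state is a dict: "clock": time; "joints": joint angles; "qvel": joint speeds; "tau": joint torques, N m; "tcp_pos": TCP position; "orientation": TCP orientation; "contact_force": force on the tool from outside, world axes, zero at the start; "moment": the same for the moment, N m; "grip_width": finger opening in m.
Only numpy, scipy, OpenCV 4.12 (cv2) and the standard library are available. Lean on these libraries where they do the work, as an engineer would, in place of code of your own. Each camera call takes 0.05 s, during which the arm holds its last target. There are 200 camera calls.

## Working session

There is one attempt and no reset: what is moved stays moved. The work goes in short steps, Python scripts to look and compute and a shell command to move; the robot and the scene stay as the last step left them, time stands still between calls to the robot, and variables do not carry over. Pictures are saved under pics/ and viewed, about 8 in all and at most 12, crops included, and the job is handed in when it is done.

```bash
mkdir -p pics; ls; cat > h.py <<'E'
import numpy as np, cv2
from scipy.spatial.transform import Rotation as R
from bench import r, viewer, nets
def cloud(n):
    im,d=viewer.grab_frame(n); c=viewer.calibration(n); K=c['mtx']; T=np.linalg.inv(c['world_to_cam'])
    v,u=np.mgrid[:384,:512]; x=(u-K[0,2])/K[0,0]*d; y=(v-K[1,2])/K[1,1]*d
    P=np.stack([x,-y,-d,np.ones_like(d)],-1)@T.T
    P=P[...,:3].copy(); P[d==0]=np.nan
    return im,P
def st():
    o=r.get_obs(); print(round(o['clock'],2),np.round(o['tcp_pos'],4),np.round(o['contact_force'],1),round(o['grip_width'],4)); print(np.round(R.from_rotvec(o['orientation']).as_matrix(),3)); print(np.round(o['joints'],3))
E
python3 - <<'E'
from h import *
st()
a,P=cloud('top'); b,Q=cloud('side')
cv2.imwrite('pics/1.png',a[...,::-1]); cv2.imwrite('pics/2.png',b[...,::-1])
np.save('top.npy',P); np.save('side.npy',Q)
for n in ['large_jar1_center','large_lane','cradle','analyser','push_tab','small_jar1_center']:
  for c in ['top','side']:
    print(n,c,[(np.round(q['location'],3).tolist(),round(q['score'],2)) for q in nets.look_for(n,c)])
E
```

```text
pics
0.0 [ 0.1823 -0.6493  0.2303] [ 0.1 -0.2  0.6] 0.0851
[[-0.001  0.27  -0.963]
 [ 0.002 -0.963 -0.27 ]
 [-1.    -0.002  0.   ]]
[ 1.189  0.478  0.022  1.556 -0.012  1.109 -0.083]
large_jar1_center top []
large_jar1_center side [([0.498, -0.091, 0.089], 0.9)]
large_lane top [([0.672, -0.056, 0.07], 0.89)]
large_lane side [([0.641, -0.09, 0.054], 0.87), ([0.573, -0.485, 0.064], 0.29)]
cradle top [([0.476, 0.221, 0.019], 0.63)]
cradle side [([0.469, 0.121, 0.044], 0.61)]
analyser top [([0.489, 0.44, 0.122], 0.6)]
analyser side [([0.483, 0.445, 0.144], 0.63)]
push_tab top [([0.476, 0.226, 0.019], 0.78)]
push_tab side [([0.476, 0.118, 0.042], 0.81)]
small_jar1_center top [([0.502, -0.26, 0.085], 0.61)]
small_jar1_center side [([0.502, -0.284, 0.083], 0.54), ([0.685, 0.217, 0.014], 0.28)]
```

View pics/1.png

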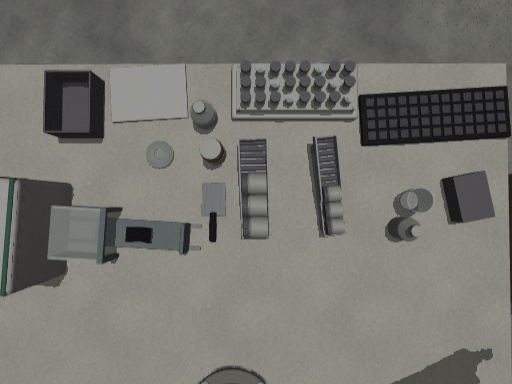

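View pics/2.png

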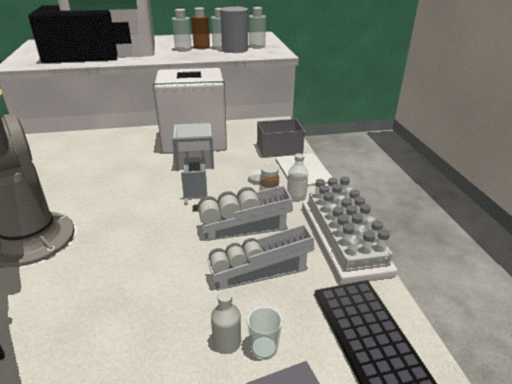

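The top view shows the large jars at about (258,228), (256,205) and (256,183), the black V at (138,234), and the tab at (185,237) with the hood mouth near (110,234). The side view shows the same layout: jar caps face the side camera, and the tab is at (194,185). Next I'll get the geometry from depth.

```bash
python3 - <<'E'
from h import *
P=np.load('top.npy');Q=np.load('side.npy')
def pr(A,rows,cols):
  for v in rows: print(v,[tuple((A[v,u]*1000).round().astype(int)) if A[v,u,0]==A[v,u,0] else None for u in cols])
print('jars column'); pr(P,range(172,244,3),[250,256,262])
print('jar rows'); pr(P,[226,229],range(236,276,2))
print('lane'); pr(P,[145,160],range(236,276,3))
print('carriage row'); pr(P,[224,234,242],range(98,206,4))
print('carriage cols'); pr(P,range(212,256,2),[138,160,185])
E
```

```text
jars column
172 [(np.int64(642), np.int64(-48), np.int64(52)), (np.int64(641), np.int64(-64), np.int64(56)), (np.int64(640), np.int64(-80), np.int64(68))]
175 [(np.int64(630), np.int64(-49), np.int64(109)), (np.int64(630), np.int64(-64), np.int64(111)), (np.int64(630), np.int64(-79), np.int64(112))]
178 [(np.int64(622), np.int64(-49), np.int64(114)), (np.int64(622), np.int64(-64), np.int64(117)), (np.int64(622), np.int64(-79), np.int64(114))]
181 [(np.int64(615), np.int64(-50), np.int64(119)), (np.int64(615), np.int64(-64), np.int64(119)), (np.int64(615), np.int64(-79), np.int64(121))]
184 [(np.int64(607), np.int64(-50), np.int64(120)), (np.int64(607), np.int64(-64), np.int64(122)), (np.int64(607), np.int64(-79), np.int64(119))]
187 [(np.int64(600), np.int64(-50), np.int64(115)), (np.int64(600), np.int64(-64), np.int64(114)), (np.int64(600), np.int64(-79), np.int64(117))]
190 [(np.int64(593), np.int64(-50), np.int64(115)), (np.int64(593), np.int64(-64), np.int64(113)), (np.int64(593), np.int64(-79), np.int64(113))]
193 [(np.int64(585), np.int64(-49), np.int64(107)), (np.int64(585), n
[... 11697 characters left out ...]
nt64(443), np.int64(254), np.int64(20)), (np.int64(443), np.int64(195), np.int64(18)), (np.int64(449), np.int64(119), np.int64(66))]
248 [(np.int64(438), np.int64(254), np.int64(19)), (np.int64(438), np.int64(194), np.int64(20)), (np.int64(443), np.int64(119), np.int64(63))]
250 [(np.int64(430), np.int64(260), np.int64(-1)), (np.int64(431), np.int64(199), np.int64(0)), (np.int64(438), np.int64(119), np.int64(63))]
252 [(np.int64(425), np.int64(260), np.int64(-1)), (np.int64(425), np.int64(199), np.int64(-1)), (np.int64(433), np.int64(119), np.int64(63))]
254 [(np.int64(420), np.int64(259), np.int64(1)), (np.int64(420), np.int64(199), np.int64(1)), (np.int64(420), np.int64(130), np.int64(2))]
```

```bash
python3 - <<'E'
import cv2
a=cv2.imread('pics/1.png')[130:270,90:290]; cv2.imwrite('pics/3.png',cv2.resize(a,None,fx=4,fy=4,interpolation=cv2.INTER_CUBIC))
E
```

```text
(no output)
```

View pics/3.png

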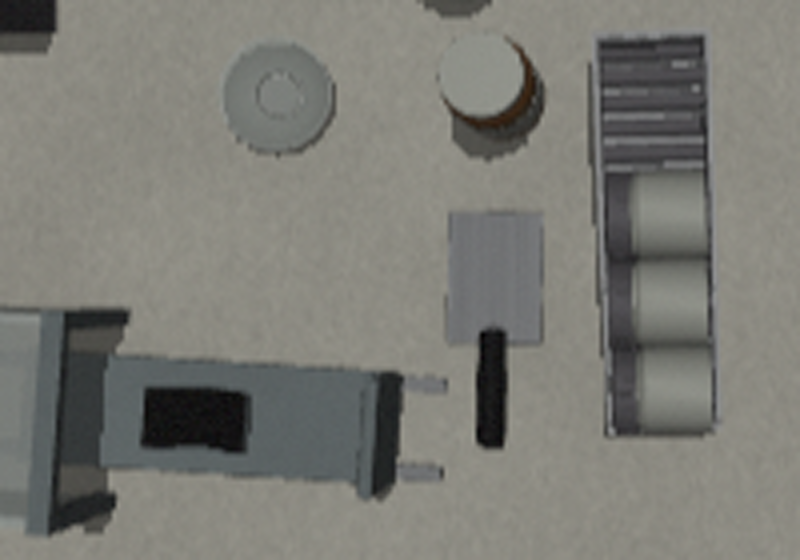

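The crop shows jar caps on the +y side and the carriage plate slightly skewed. The black V is at crop (195,420) and the tab at (385,435), with two short prongs on the tab's outer side. The hood mouth is near (115,420). Next come fitted poses.

```bash
cat > fit.py <<'E'
from h import *
from scipy.optimize import least_squares
def box(A,lo,hi): 
    A=A.reshape(-1,3); return A[np.all((A>lo)&(A<hi),1)]
def rect(p):
    p=(p[:,:2]*1000).astype(np.float32); (c,s,a)=cv2.minAreaRect(p); return np.round(c,1),np.round(s,1),round(a,2)
E
python3 - <<'E'
from fit import *
P=np.load('top.npy');Q=np.load('side.npy')
for n,A in(('top',P),('side',Q)):
  print(n)
  v=box(A,[.43,.2,.027],[.53,.295,.056]); print('cradle',len(v),rect(v), 'upper',rect(box(A,[.43,.2,.04],[.53,.295,.056])))
  pl=box(A,[.42,.14,.012],[.53,.29,.027]); print('plate',rect(pl))
  e=[]
  for y in np.arange(.15,.29,.01):
    s=pl[abs(pl[:,1]-y)<.005]
    if len(s)>3: e.append((y,(s[:,0].min()+s[:,0].max())/2))
  if len(e)>3: print('plate mid x=f(y)',np.polyfit(*np.array(e).T,1))
  t=box(A,[.42,.09,.09],[.53,.15,.108]); print('tab top',len(t),t.mean(0).round(4),rect(t) if len(t) else 0, np.polyfit(t[:,0],t[:,1],1))
  h=box(A,[.38,.27,.105],[.58,.36,.14]); print('hood',rect(h), h.min(0),h.max(0))
  b=box(A,[.46,-.1,.08],[.523,-.03,.12])
  f=lambda q:np.hypot(b[:,0]-q[0],b[:,2]-q[1])-.028
  q=least_squares(f,[.495,.077],loss='soft_l1',f_scale=.002).x; print('jar1 xz',q.round(4),'y range',np.percentile(b[:,1],[1,99]).round(4))
  al=box(A,[.46,-.12,.09],[.64,-.01,.125]); e=[]
  for x in np.arange(.49,.64,.01):
    s=al[abs(al[:,0]-x)<.005]
    if len(s)>5:e.append((x,(s[:,1].min()+s[:,1].max())/2))
  e=np.array(e); print('jars mid y=f(x)',np.polyfit(e[:,0],e[:,1],1), np.polyval(np.polyfit(e[:,0],e[:,1],1),.496))
E
```

```text
top
cradle 305 (array([475.1, 246.9]), array([68. , 39.9]), 87.23) upper (array([475. , 246.9]), array([67.9, 39.9]), 87.01)
plate (array([473.3, 216.1]), array([150. ,  76.3]), 86.86)
plate mid x=f(y) [0.05840302 0.46076816]
tab top 132 [0.4677 0.1217 0.0986] (array([468.4, 122.2]), array([10.7, 73.2]), 85.57) [-0.06007613  0.14979552]
hood (array([479.9, 334.9]), array([ 55. , 137.7]), 87.16) [0.4099801  0.30421844 0.10501669] [0.54743975 0.35999038 0.13013309]
jar1 xz [0.4986 0.0756] y range [-0.0921 -0.032 ]
jars mid y=f(x) [ 0.03385184 -0.07852174] -0.06173122354186694
side
cradle 100 (array([477.3, 249.2]), array([38.1, 66. ]), 1.26) upper (array([487.3, 253.7]), array([34.7, 69.6]), 27.93)
plate (array([476.5, 239.2]), array([105.2,  73.7]), 86.79)
tab top 95 [0.4686 0.1194 0.0966] (array([468.9, 120.5]), array([17.2, 74.5]), 89.72) [-0.04581973  0.14088997]
hood (array([480.4, 331.4]), array([ 57.3, 137.6]), 88.31) [0.41101502 0.30080897 0.1053762 ] [0.5485123  0.3598708  0.12820202]
jar1 xz [0.4995 0.0745] y range [-0.0971 -0.0334]
jars mid y=f(x) [ 0.01390335 -0.07027676] -0.06338070037250079
```

```bash
python3 -m pendant '[85,0,0,0,0.122, 85,0,0,0,0.122, 85,0,-48,-28,0, 85,0,-48,-28,0, 85,0,-48,-28,0, 85,0,-48,-28,0, 85,0,-48,-28,0, 85,0,-48,-28,0, 85,0,-48,-28,0, 85,0,-48,-28,0, 85,0,-48,-28,0, 85,0,-48,-28,0, 85,0,-48,-28,0, 85,0,-48,-28,0, 85,0,0,0,0]' 
python3 - <<'E'
from fit import *
st()
a,P=cloud('wrist'); cv2.imwrite('pics/4.png',a[...,::-1]); np.save('w.npy',P)
b=box(P,[.46,-.11,.08],[.523,-.02,.12]); print(len(b))
if len(b)>50:
  f=lambda q:np.hypot(b[:,0]-q[0],b[:,2]-q[1])-.028
  print(least_squares(f,[.495,.077],loss='soft_l1',f_scale=.002).x.round(4),np.percentile(b[:,1],[1,99]).round(4))
  for x in (.48,.49,.50,.51,.52,.55,.56):
    s=box(P,[x-.005,-.12,.085],[x+.005,0,.13]); print(x,np.percentile(s[:,1],[1,99]).round(4) if len(s) else 0)
E
```

```text
clock: 2.58
tcp_pos: [0.5031, -0.0591, 0.2317]
orientation: [2.205, 0.044, -2.201]
contact_force: [0.4, -0.8, -0.2]
grip_width: 0.085
2.58 [ 0.5031 -0.0591  0.2317] [ 0.4 -0.8 -0.2] 0.085
[[ 0.002  0.038 -0.999]
 [ 0.002 -0.999 -0.038]
 [-1.    -0.002 -0.002]]
[ 0.276  0.219 -0.322  1.935  0.079  0.999 -1.615]
3207
[0.5001 0.0752] [-0.0952 -0.0347]
0.48 [-0.0955 -0.036 ]
0.49 [-0.0954 -0.0353]
0.5 [-0.0955 -0.0347]
0.51 [-0.0951 -0.0345]
0.52 [-0.0948 -0.0342]
0.55 [-0.0926 -0.0321]
0.56 [-0.0922 -0.0318]
```

View pics/4.png

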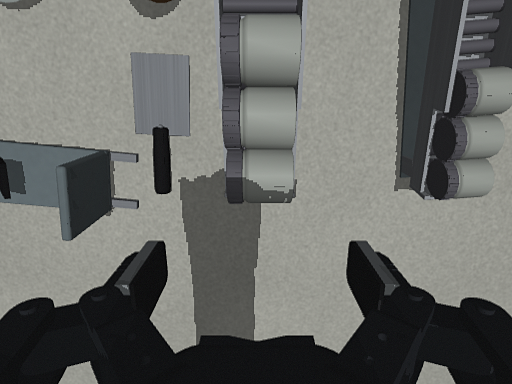

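The wrist picture shows jar 1 at about (260,175) with its cap to the left, square to the jaws, and open space beside both ends. Going down to grip.

```bash
python3 -m pendant '[85,0,5.8,4.2,0, 85,55,0,0,0, 85,55,0,0,0, 85,40,0,0,0, 85,25,0,0,0, 85,0,0,0,0]' 40; python3 -m pendant '[55,0,0,0,0, 55,0,0,0,0, 55,0,0,0,0, 55,0,0,0,0, 55,0,0,0,0, 55,0,0,0,0]' 40
```

```text
clock: 3.38
tcp_pos: [0.495, -0.072, 0.0549]
orientation: [2.203, 0.029, -2.212]
contact_force: [0.3, 0.6, -0.9]
grip_width: 0.0848
clock: 4.12
tcp_pos: [0.4984, -0.0644, 0.0586]
orientation: [2.21, 0.044, -2.203]
contact_force: [-2.6, 16.6, 7.3]
grip_width: 0.0615
```

```bash
python3 -m pendant '[55,0,0,0,0, 55,0,0,0,0]' 40; python3 -m pendant '[55,-6,0,0,0, 55,0,0,0,0]'
```

```text
clock: 4.38
tcp_pos: [0.4983, -0.0644, 0.0586]
orientation: [2.21, 0.044, -2.203]
contact_force: [-2.6, 16.8, 6.9]
grip_width: 0.0616
clock: 4.62
tcp_pos: [0.4975, -0.0648, 0.064]
orientation: [2.209, 0.043, -2.205]
contact_force: [-3.1, 16.4, 3.1]
grip_width: 0.0615
```

```bash
python3 -m pendant '[55,0,-1.5,0,0, 55,0,0,0,0]'; python3 -m pendant '[55,-15,0,0,0, 55,-35,0,0,0, 55,-55,0,0,0, 55,-55,0,0,0, 55,0,0,0,0, 55,0,0,0,0]'
python3 - <<'E'
from fit import *
st()
a,P=cloud('top'); b,_=cloud('side'); w,_=cloud('wrist')
cv2.imwrite('pics/5.png',cv2.hconcat([cv2.resize(b[130:290,130:330],(400,320))[...,::-1],cv2.resize(w,(400,320))[...,::-1]]))
E
```

```text
clock: 4.88
tcp_pos: [0.4975, -0.0647, 0.064]
orientation: [2.209, 0.04, -2.205]
contact_force: [-1.7, 12.3, 2.6]
grip_width: 0.0615
clock: 5.62
tcp_pos: [0.4969, -0.0694, 0.2231]
orientation: [2.208, 0.03, -2.205]
contact_force: [0.1, -0.2, -2.1]
grip_width: 0.0615
5.62 [ 0.4969 -0.0694  0.2231] [ 0.1 -0.2 -2.1] 0.0615
[[ 0.001  0.029 -1.   ]
 [-0.001 -1.    -0.029]
 [-1.     0.001 -0.001]]
[ 0.295  0.22  -0.323  1.955  0.085  0.978 -1.61 ]
```

View pics/5.png

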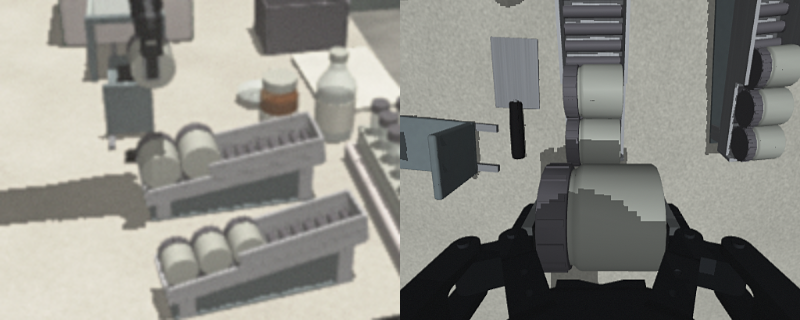

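The side and wrist pictures show jar 1 held level in the jaws, and the two jars behind rolled down to the stop. Now turn it and carry it above the cradle.

```bash
python3 -m pendant '[55,0,0,0,-0.186, 55,0,0,0,-0.186, 55,0,0,0,-0.186, 55,0,0,0,-0.186, 55,0,0,0,-0.186, 55,0,0,0,-0.186, 55,0,0,0,-0.186, 55,0,0,0,-0.186, 55,0,-6,-45,0, 55,0,-6,-45,0, 55,0,-6,-45,0, 55,0,-6,-45,0, 55,0,-6,-45,0, 55,0,-6,-45,0, 55,0,-3,-45,0, 55,0,0,0,0, 55,0,0,0,0]' 
python3 - <<'E'
from fit import *
st()
o=r.get_obs(); w,P=cloud('wrist'); t,T=cloud('top'); Rm=R.from_rotvec(o['orientation']).as_matrix()
L=(P.reshape(-1,3)-o['tcp_pos'])@Rm
b=L[np.all((L>[-.055,-.029,-.04])&(L<[-.01,.029,.04]),1)]; print(len(b))
f=lambda q:np.hypot(b[:,0]-q[0],b[:,2]-q[1])-.028
print('jar in tool x,z',least_squares(f,[-.019,0],loss='soft_l1',f_scale=.001).x.round(4))
f=lambda q:np.hypot(b[:,0]-q[0],b[:,2]-q[1])-q[2]
print(least_squares(f,[-.019,0,.028],loss='soft_l1',f_scale=.001).x.round(4))
for n,A in(('w',P),('t',T)):
  v=box(A,[.43,.2,.03],[.53,.295,.056]); print(n,'cradle',len(v),rect(v) if len(v)>3 else 0)
  t=box(A,[.42,.09,.09],[.53,.15,.108]); print('tab',len(t),rect(t) if len(t)>3 else 0)
cv2.imwrite('pics/6.png',w[...,::-1])
E
```

```text
clock: 7.9
tcp_pos: [0.4745, 0.2472, 0.2212]
orientation: [1.246, 1.184, -1.25]
contact_force: [0.2, -0.4, -1.2]
grip_width: 0.0613
7.9 [0.4745 0.2472 0.2212] [ 0.2 -0.4 -1.2] 0.0613
[[-0.002  0.999 -0.053]
 [-0.001 -0.053 -0.999]
 [-1.    -0.002  0.001]]
[-0.033  0.336 -0.686  1.863  0.246  1.031 -0.873]
19553
jar in tool x,z [-0.0172 -0.0019]
[-0.0175 -0.002   0.0277]
w cradle 1634 (array([478.4, 248.1]), array([65.8, 40. ]), 86.67)
tab 0 0
t cradle 267 (array([475.4, 246.6]), array([66.5, 39.9]), 87.75)
tab 134 (array([468.4, 122. ]), array([11.5, 73.1]), 86.46)
```

View pics/6.png

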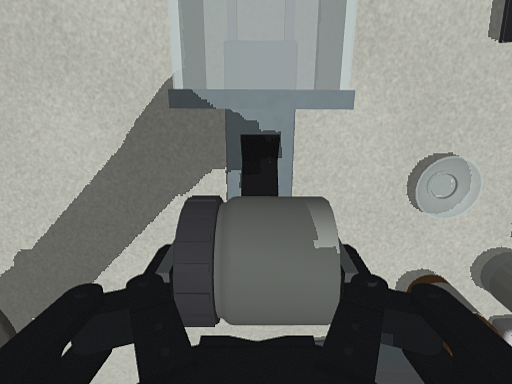

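The wrist picture shows the jar level in the jaws, and the V at (260,165) beyond it, under the hood mouth at row 98. The two views give the cradle 2–3 mm apart in x, so I'll lower part way and measure again from closer.

```bash
python3 -m pendant '[55,40,1.5,1.5,0, 55,50,0,0,0, 55,35,0,0,0, 55,0,0,0,0, 55,0,0,0,0]' 
python3 - <<'E'
from fit import *
st()
o=r.get_obs(); w,P=cloud('wrist'); Rm=R.from_rotvec(o['orientation']).as_matrix()
L=(P.reshape(-1,3)-o['tcp_pos'])@Rm
b=L[np.all((L>[-.055,-.029,-.04])&(L<[-.01,.029,.04]),1)]
f=lambda q:np.hypot(b[:,0]-q[0],b[:,2]-q[1])-.028
q=least_squares(f,[-.019,0],loss='soft_l1',f_scale=.001).x; print('jar in tool x,z',q.round(4), 'world',(o['tcp_pos']+Rm@[q[0],0,q[1]]).round(4))
v=box(P,[.44,.2,.03],[.52,.295,.053]); print('cradle',len(v),rect(v),np.percentile((v-o['tcp_pos'])@Rm,[2,98],axis=0).round(4).tolist())
j=L[np.all((L>[-.046,-.05,-.03])&(L<[-.035,.05,.03]),1)]; print('jar y',np.percentile(j[:,1],[1,99]).round(4))
pl=box(P,[.42,.2,.012],[.53,.31,.025]);l=(pl-o['tcp_pos'])@Rm; 
for z in np.arange(-.06,.0,.01):
  s=l[abs(l[:,2]-z)<.005]; print('plate',round(z,3),len(s),s[:,1].min().round(4) if len(s) else 0,s[:,1].max().round(4) if len(s) else 0)
cv2.imwrite('pics/7.png',w[...,::-1])
E
```

```text
clock: 8.62
tcp_pos: [0.4773, 0.2465, 0.0986]
orientation: [1.25, 1.183, -1.248]
contact_force: [-0.3, 0.6, -0.7]
grip_width: 0.0612
8.62 [0.4773 0.2465 0.0986] [-0.3  0.6 -0.7] 0.0612
[[ 0.001  0.999 -0.054]
 [ 0.001 -0.054 -0.999]
 [-1.     0.001 -0.001]]
[-0.105  0.494 -0.614  1.968  0.393  0.797 -0.997]
jar in tool x,z [-0.0175 -0.0028] world [0.4774 0.2493 0.1161]
cradle 1727 (array([479.4, 269.9]), array([24.4, 40. ]), 86.79) [[0.0485, -0.0183, -0.0354], [0.0679, 0.02, -0.0124]]
jar y [-0.0337  0.0355]
plate -0.06 106 -0.0361 0.0387
plate -0.05 1482 -0.0371 0.0391
plate -0.04 1467 -0.037 0.0391
plate -0.03 941 -0.0369 0.0389
plate -0.02 541 -0.0371 0.0386
plate -0.01 664 -0.037 0.0388
```

View pics/7.png

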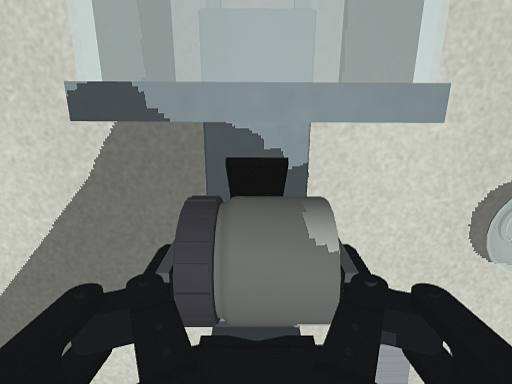

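The near picture shows the V at (257,175) in line with the jar axis. Plate, V and jar mid-lines agree within 0.5 mm in the wrist frame. Lowering.

```bash
python3 -m pendant '[55,25,-0.4,1,0, 55,20,0,0,0, 55,7,0,0,0, 55,0,0,0,0, 55,0,0,0,0]'; python3 -m pendant '[55,2,0,0,0, 55,0,0,0,0, 55,0,0,0,0]'
```

```text
clock: 9.3
tcp_pos: [0.4763, 0.246, 0.046]
orientation: [1.249, 1.183, -1.247]
contact_force: [-0.3, 0.6, -0.5]
grip_width: 0.0614
clock: 9.68
tcp_pos: [0.4759, 0.2456, 0.0434]
orientation: [1.248, 1.184, -1.248]
contact_force: [-0.4, -0.3, -2.3]
grip_width: 0.0616
```

```bash
python3 -m pendant '[55,1,0,0,0, 55,0,0,0,0, 55,0,0,0,0]'; python3 -m pendant '[55,1,0,0,0, 55,0,0,0,0, 55,0,0,0,0]'
```

```text
clock: 10.05
tcp_pos: [0.4758, 0.2455, 0.0423]
orientation: [1.248, 1.184, -1.248]
contact_force: [-0.4, -0.8, -1.0]
grip_width: 0.0611
clock: 10.42
tcp_pos: [0.476, 0.2459, 0.0419]
orientation: [1.249, 1.183, -1.248]
contact_force: [-2.4, -0.4, 5.1]
grip_width: 0.0615
```

Contact was felt at the expected height (+5 N). Releasing.

```bash
python3 -m pendant '[66,0,0,0,0, 66,0,0,0,0, 85,0,0,0,0, 85,0,0,0,0, 85,0,0,0,0]' 20; python3 -m pendant '[85,-20,0,0,0, 85,-50,0,0,0, 85,-60,0,0,0, 85,-40,0,0,0, 85,0,0,0,0, 85,0,0,0,0]'
python3 - <<'E'
from fit import *
st()
o=r.get_obs(); w,P=cloud('wrist'); t,T=cloud('top'); Rm=R.from_rotvec(o['orientation']).as_matrix()
for n,A in(('w',P),('t',T)):
  L=(A.reshape(-1,3)-o['tcp_pos'])@Rm; z0=o['tcp_pos'][2]
  for nm,lo,hi in(('jar',.066,.1),('V',.03,.049),('plate',.014,.025)):
    s=L[(abs(L[:,1])<.05)&(L[:,2]>-.045)&(L[:,2]<.11)&(z0-L[:,0]>lo)&(z0-L[:,0]<hi)]
    if nm=='jar': s=s[s[:,2]<.05]
    if len(s)>5: print(n,nm,len(s),np.percentile(s[:,1:],[1,99],axis=0).round(4).tolist())
cv2.imwrite('pics/8.png',w[...,::-1])
E
```

```text
clock: 11.05
tcp_pos: [0.4758, 0.2455, 0.0413]
orientation: [1.248, 1.184, -1.248]
contact_force: [-0.4, -0.3, -1.0]
grip_width: 0.0849
clock: 11.8
tcp_pos: [0.4756, 0.2452, 0.2116]
orientation: [1.248, 1.183, -1.248]
contact_force: [-0.3, 0.8, -0.4]
grip_width: 0.085
11.8 [0.4756 0.2452 0.2116] [-0.3  0.8 -0.4] 0.085
[[ 0.     0.999 -0.053]
 [-0.    -0.053 -0.999]
 [-1.     0.     0.   ]]
[-0.026  0.347 -0.693  1.875  0.26   1.011 -0.882]
w jar 3684 [[-0.0297, -0.0294], [0.0305, 0.021]]
w V 340 [[-0.0181, -0.0366], [0.0213, 0.03]]
w plate 4563 [[-0.036, -0.044], [0.0389, 0.1089]]
t jar 514 [[-0.0326, -0.0277], [0.029, 0.0251]]
t V 42 [[-0.02, -0.0349], [0.0292, 0.031]]
t plate 946 [[-0.0379, -0.0427], [0.0368, 0.1032]]
```

View pics/8.png

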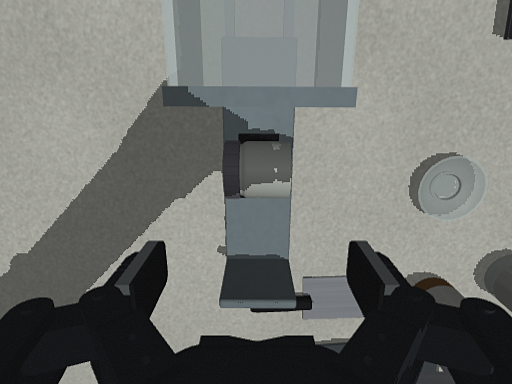

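The wrist picture shows the jar lying in the V at (258,168), about 1 mm off centre along its axis, with its ends level and square. That is good enough. Next I'll shut the fingers and go down outside the tab (258,285).

```bash
python3 -m pendant '[0,0,0,58,0, 0,0,0,58,0, 0,0,0,59,0, 0,0,0,0,0, 0,45,0,0,0, 0,45,0,0,0, 0,42,0,0,0, 0,0,0,0,0, 0,0,0,0,0]'
python3 - <<'E'
from fit import *
P=np.load('top.npy')
for x in (.447,.49): 
  s=box(P,[x-.012,.08,.004],[x+.012,.113,.06]); print('prong z',len(s),s[:,2].max() if len(s) else 0, s[:,1].min() if len(s) else 0)
t,T=cloud('top'); print('tab',rect(box(T,[.42,.11,.088],[.53,.15,.108])))
E
```

```text
clock: 13.02
tcp_pos: [0.4671, 0.0718, 0.0801]
orientation: [1.248, 1.184, -1.247]
contact_force: [1.2, -0.0, -0.3]
grip_width: 0.0
prong z 18 0.012265630178167397 0.08567359917439756
prong z 37 0.012455241102867332 0.08538330926563827
tab (array([0., 0.]), array([0., 0.]), 0.0)
```

```bash
python3 -m pendant '[0,0,0,-12,0, 0,0,0,-10,0, 0,0,0,-5,0, 0,0,0,-5,0, 0,0,0,-5,0, 0,0,0,-7,0, 0,0,0,-10,0, 0,0,0,-10,0, 0,0,0,-10,0, 0,0,0,-10,0, 0,0,0,-10,0, 0,0,0,-10,0, 0,0,0,-10,0, 0,0,0,-10,0, 0,0,0,-10,0, 0,0,0,-8,0, 0,0,0,0,0]'
```

```text
clock: 15.2
tcp_pos: [0.4738, 0.2141, 0.0794]
orientation: [1.248, 1.185, -1.246]
contact_force: [-0.2, -0.1, 0.3]
grip_width: -0.0
```

```bash
python3 -m pendant '[0,0,0,-5,0, 0,0,0,-5,0, 0,0,0,-3,0, 0,0,0,0,0]';  python3 -m pendant '[0,0,0,-3,0, 0,0,0,-3,0, 0,0,0,0,0]'; python3 -m pendant '[0,0,0,-2,0, 0,0,0,-2,0, 0,0,0,0,0]'
```

```text
clock: 15.7
tcp_pos: [0.4748, 0.2261, 0.0793]
orientation: [1.248, 1.184, -1.247]
contact_force: [0.1, -0.4, 0.6]
grip_width: -0.0001
clock: 16.08
tcp_pos: [0.4752, 0.2321, 0.0794]
orientation: [1.249, 1.184, -1.247]
contact_force: [-0.2, -1.1, 0.2]
grip_width: -0.0001
clock: 16.45
tcp_pos: [0.4755, 0.2359, 0.0794]
orientation: [1.249, 1.184, -1.247]
contact_force: [-0.1, -0.8, -0.1]
grip_width: -0.0001
```

```bash
python3 -m pendant '[0,0,0,-2,0, 0,0,0,-2,0, 0,0,0,0,0]'; python3 -m pendant '[0,0,0,-2,0, 0,0,0,-2,0, 0,0,0,0,0]'
python3 - <<'E'
from fit import *
t,T=cloud('top'); h=box(T,[.38,.27,.105],[.58,.36,.14]); print('hood',rect(h))
t=box(T,[.42,.2,.085],[.46,.3,.108]); print('tab',len(t),rect(t) if len(t)>4 else 0)
t=box(T,[.485,.2,.085],[.53,.3,.108]); print('tab',len(t),rect(t) if len(t)>4 else 0)
b=viewer.grab_frame('side')[0]; cv2.imwrite('pics/9.png',cv2.resize(b[100:220,130:280],None,fx=4,fy=4)[...,::-1])
E
```

```text
clock: 16.82
tcp_pos: [0.4756, 0.2375, 0.0792]
orientation: [1.246, 1.181, -1.251]
contact_force: [-0.4, -6.7, 5.1]
grip_width: -0.0001
clock: 17.2
tcp_pos: [0.4756, 0.2375, 0.079]
orientation: [1.243, 1.176, -1.257]
contact_force: [-3.0, -16.0, 11.7]
grip_width: -0.0003
hood (array([526.6, 332.4]), array([55.5, 44.7]), 86.67)
tab 0 0
tab 4 0
```

View pics/9.png

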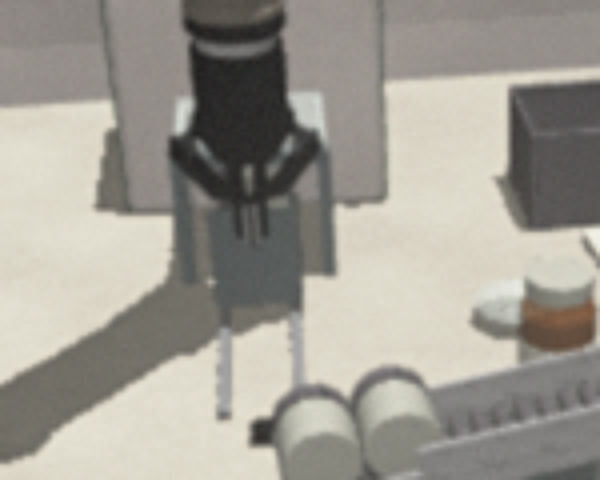

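The carriage met a firm stop at TCP y=0.2375, with 16 N. In the side picture the fingers are on the tab at (255,230). I'll back off and check.

```bash
python3 -m pendant '[0,0,0,10,0, 0,0,0,25,0, 0,0,0,40,0, 0,-50,0,30,0, 0,-60,0,50,0, 0,-20,0,60,0, 0,0,0,60,0, 0,0,0,0,0]'
python3 - <<'E'
from fit import *
st()
a,T=cloud('top'); w,W=cloud('wrist')
for n,A in(('t',T),('w',W)):
  h=box(A,[.38,.27,.11],[.58,.36,.14]); print(n,'hood',rect(h) if len(h)>5 else 0)
  t=box(A,[.42,.2,.088],[.53,.285,.106]); print('tab',len(t),rect(t) if len(t)>4 else 0)
  j=box(A,[.43,.3,.05],[.53,.45,.1]); print('in hood',len(j),rect(j) if len(j)>4 else 0)
b=viewer.grab_frame('side')[0]
cv2.imwrite('pics/10.png',cv2.hconcat([cv2.resize(a[130:270,30:290],None,fx=3,fy=3)[...,::-1][:,:450],cv2.resize(b[100:240,130:260],(390,420))[...,::-1][:420]]))
E
```

```text
clock: 18.3
tcp_pos: [0.4615, -0.0251, 0.1972]
orientation: [1.253, 1.178, -1.254]
contact_force: [-0.1, 1.0, -0.5]
grip_width: 0.0003
18.3 [ 0.4615 -0.0251  0.1972] [-0.1  1.  -0.5] 0.0003
[[ 0.001  0.998 -0.061]
 [-0.002 -0.061 -0.998]
 [-1.     0.001  0.002]]
[ 0.458  0.219 -0.605  2.05   0.159  0.916 -0.294]
t hood (array([480.3, 335.5]), array([ 55.6, 137.5]), 86.68)
tab 148 (array([475.3, 251.8]), array([11.4, 73.6]), 86.06)
in hood 0 0
w hood 0
tab 0 0
in hood 0 0
```

View pics/10.png

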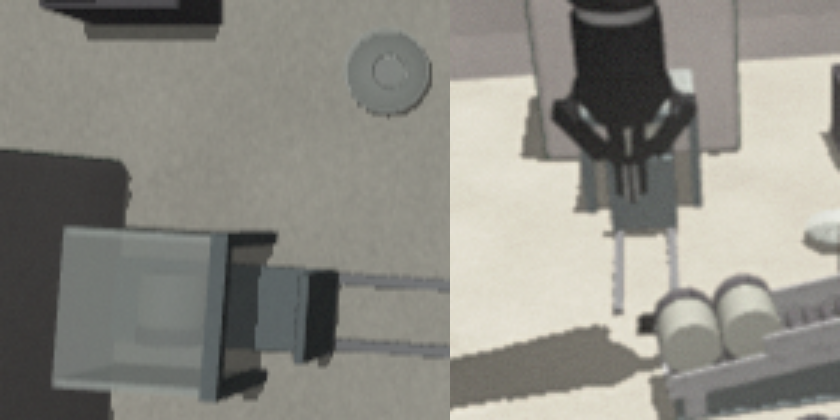

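The picture shows the tab at about (318,315) close to the mouth, the jar lying inside the clear hood at (165,300), and two large jars at the stop. The tab moved 130 mm and ended about 60 mm outside the mouth, against a firm stop, so the carriage is home. Handing in.

```bash
python3 -c "
from bench import r
print(r.hand_in())"
```

```text
the job is handed in; nothing more can be done
None
```

The job is done and handed in at about 18 s of the 58 s allowed; `hand_in()` gave no verdict.

- **Jar:** I gripped the front large jar across its ends and lifted it clear. The two behind it rolled to the stop. I turned it, lowered it into the V until I felt about 5 N of contact, then released it.
- **Carriage:** I pushed the tab in until it met a firm stop at about 16 N, then backed off. The tab moved 130 mm.

**Last checks:**
- **Home position:** the top view puts the tab 56–60 mm outside the hood's mouth; fully home is 60 mm. The firm stop supports this.
- **Jar in the cradle:** after release, both cameras showed it 1.1–1.3 mm off centre along its length, and I left it. After the push it shows lying on its side inside the hood.
- **Other things:** the two remaining large jars are in their lane. The small jars and the items on the bench were not checked one by one at the end. Nothing was touched on purpose.

**Did not agree or go cleanly:**
- The wrist and top cameras differed by 2–3 mm on the cradle's position. I relied mainly on the close wrist view, and the jar ended up between the two.
- Before the lift there was a steady 16 N sideways force while the jar was gripped in the lane, probably the jar against the lane's side. It went once the jar was lifted.

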